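# Close and lock a keyed filter pot

### The job

Close the filter pot with its keyed lid: set the lid in the mouth of the pot, turn it by its knob until its keys drop into the notches of the filter element inside and it sits fully home, flush on the rim. Then swing both locking tabs fully in over the lid. Leave the spanner, cup, bottle, tin, tape measure and marker round them where they are.

Things in the scene. Friction and masses are not known exactly. Their poses are not given: they have to be found in the camera images.
- filter_pot: aluminium filter pot, open at the top, fixed to the bench; origin on the bench under its centre, z up. Outer diameter 92 mm (98 at the rim, 112 at the foot), bore 80, rim 70 mm high. A post stands outside the rim on its own +x and -x sides, 58 mm from the centre, each carrying a flat locking tab (78 to 83 mm high). Plugged ports stick out to 69 mm at +x and +y, 30 mm high
- pot_mouth (a point): centre of the pot's mouth at rim level (z 70 mm). In it stands a filter element, stuck firmly at an angle that differs every time and is not reported: its flat ring collar (radii 19 to 38 mm, top 10 mm below the rim) has three radial notches 12 mm wide, 8 mm deep, 120 degrees apart, visible from above. Over the mouth keep the jaws less than 70 mm open: the open tabs' pins stand 53 mm off centre
- lid: loose aluminium lid, 0.1 to 0.25 kg, upright on the bench; origin on its axis at the level of its keys' undersides, z up. Three keys 9 mm wide, 10 mm long, 7 mm high, 28 mm from the axis, 120 degrees apart, one on the lid's +x; spigot diameter 77, chamfered, z 7 to 16; flange diameter 89, z 16 to 22. Origin 60 mm above the pot's with the keys on the collar, 54 mm when home (drop 6 mm)
- lid_knob (a point): centre of the lid's round fluted knob (diameter 32 mm, z 30 to 56 mm of the lid, on its axis; stem diameter 20 mm below it). Resting with keys on the collar, the spigot is 3 mm deep in the bore, 1.5 mm play all round. The keys enter within about 0.05 rad of the notches; under light pressure a turn of at most 2.1 rad either way finds them
- tab_front (a joint): angle of the tab on the pot's -x side: 0 to 0.25 rad open (beside the rim), stop at 1.57 rad = fully in, pointing at the pot's centre over the lid flange; grows anticlockwise seen from above; stays where it is left (friction 0.06 N m). It can pass over the flange only when the lid is home
- tab_front_pin (a point): middle of the upright finger pin of that tab (diameter 8 mm, from 82 to 100 mm above the bench), 24 mm from the tab's pivot at -58 mm on the pot's x axis; at joint 0 the pin lies towards the pot's -y from the pivot, at 1.57 towards the centre
- tab_back (a joint): angle of the tab on the pot's +x side: same meaning, 0 to 0.25 rad open, stop at 1.57 rad = fully in, grows anticlockwise seen from above
- tab_back_pin (a point): middle of the finger pin of that tab, 24 mm from the pivot at +58 mm on the pot's x axis; at joint 0 the pin lies towards the pot's +y from the pivot, at 1.57 towards the centre
- spanner: bystander: open-ended spanner lying flat, 30 x 137 x 8 mm, origin at its centre
- cup_part_6: bystander: turned aluminium cup standing, diameter 36 mm, 43 mm high, origin under its centre
- threadlock: bystander: small bottle with a nozzle, 34 x 32 x 98 mm, origin under its centre
- grease_tin: bystander: closed round tin, diameter 69 mm, 28 mm high, origin under its centre
- tape_measure: bystander: tape measure standing, 36 x 80 x 62 mm, origin under its centre
- marker: bystander: marker pen lying, 15 x 130 mm, origin at its centre

How it is judged:
On the way:
1. the lid is fully home on the pot's rim (z of lid in the frame of filter_pot below 0.0565 m and horizontal distance between lid and filter_pot below 0.004 m and angle between lid's own z axis and vertical below 0.04 rad), for 0.2 s.
At the end, for the whole second after the job is handed in: the lid sits home on the pot (origin 54 mm above the pot's, less than 56.5 mm; within 4 mm of the pot's axis; tilt under 0.04 rad), at rest, and both locking tabs are swung in over it by more than 1.3 rad of their 1.57 rad (all of step 1 and z of lid in the frame of filter_pot above 0.05 m and value of joint each of tab_front, tab_back above 1.3 rad and linear speed of lid below 0.02 m/s); the robot touches nothing.
It fails at once if a loose thing near the pot and the lid is pushed more than 30 mm from its place (distance of any of spanner, cup_part_6, threadlock, grease_tin, tape_measure, marker from where it was at the start of the episode above 0.03 m).
It also fails if it takes over 72 s, if anything falls off the work surface, if the arm or the gripper's body presses on something with over 40 N, if the wrist force passes 120 N, or if a joint passes its speed limit or range.

### The arm

A 7-joint arm with a two-finger parallel gripper is mounted at the origin on a cart in front of the work surface, level with it; the furniture and walls round the work are solid. World frame = base frame: x ahead of the robot, y to its left, z up, the work surface at z = 0. Lengths are in m, angles in rad, forces in N, time in s.
With the tool pointing down it reaches from about 0.425 to 0.925 m from the base axis. Payload 6.8 kg.
Tool frame: the origin (TCP) lies midway between the tips of the shut fingers; the grasp point (between the pads) lies r.tcp_to_grasp behind it (r.tcp_to_grasp is the distance from the TCP to the grasp point, in m); x points along the fingers, y is the direction in which the jaws open and shut, and the axes are right-handed (so a half turn about x gives the same grasp; the last joint's range is limited). The gripper opens to 85 mm and grips with 20 to 120 N. Pads are 22 mm wide; open, the fingers measure 114 mm over their backs; the gripper's body (76 mm by 85 mm) begins 54 mm behind the grasp point. The pads swing forward as they close: fully open they stand 13 mm farther back than shut.
Start: joints at [-1.454, 0.477, 0.022, 1.555, -0.011, 1.109, -0.083], TCP at [0.15, 0.658, 0.231] pointing down, gripper open.
Joint ranges: [-2.96, 2.96], [-0.34, 2.1], [-1.41, 1.46], [0.24, 2.44], [-1.37, 4.51], [0.17, 1.92], [-2.96, 2.96]. Speed limits (rad/s): [2.39, 2.39, 3.14, 3.14, 3.14, 3.14, 3.14].

### API

Orientations are given as a rotation vector (axis times angle).
In Python, from bench import r, grab_frame, search_frame, cut_out, pinpoint gives the robot as it stands. The module is installed in compiled form; this text tells all that it offers.
- The arm moves only by the tool apply_moves, never from a script. Its argument "commands" is a list of rows, each a list of 7 numbers: the finger opening in mm, from 0 to 85.4, then the shift along the tool's x, y, z in mm, then the turn, a rotation vector about the tool's x, y, z in rad. A call has 1 to 20 rows; each row is the pose to reach, as a shift and turn from the pose commanded when the call began, along the tool's axes at that moment; what a row does not reach only later rows make up. A row lasts 1/10 s, in which the tool goes at most 50 mm and 8.59 degrees, less where a joint would pass 70% of its speed; a pose out of reach is approached as far as the arm can. A call with a gripper value outside its range is refused whole. The fingers move at their own pace and stop on an object; "force" is the grip in N (left out, the last holds). Time passes only in rows, so rows that repeat a pose let the fingers close. It gives the time, the measured TCP pose, the force and the opening at its end, in the units of the state.
- r.get_obs(): the state, without advancing time (a new reading comes with each control period).
- grab_frame(name): name is "scene" or "top"; returns a dict with "pixels" (420x560x3 uint8, red, green, blue), "mtx" (3x3 intrinsics, pixels), "distortion" ([k1, k2, p1, p2, k3] as OpenCV has them; the pictures are not rectified), "position" and "rotation" of the camera in the world. Camera axes: x right, y down, z forward; pixel columns grow to the right and rows downward; lengths in m; the calibration is good to about 2 mm. A picture is of the moment at which its call begins. There is no depth.
- r.hand_in(): hands the job in, once; it reports no verdict.
Trained networks look in the newest picture that a camera, given by its name, has taken for a name from the list of things; names that differ only in an ending like _2 or _b are one class to them, and where a whole thing is asked for, a point or a joint stands for the part that bears it (a point fixed in the world has none). Each returns a list of dicts, best first, with "confidence" (0 to 1); they miss things now and then, are a little off and sometimes report something else, mostly with a low value. They report only what shows in the picture. A call takes as long as a camera call.
- search_frame(label, camera): "point" ([column, row] as shares, 0 to 1, of the picture: columns of its width, rows of its height, amid what is visible of it).
- cut_out(label, camera): "pixels" (420x560 bool, what is visible of it) and "point" ([column, row] as shares, 0 to 1, of the picture: columns of its width, rows of its height, amid what is visible of it).
- pinpoint(label, camera): "point" ([column, row] as shares, 0 to 1, of the picture: columns of its width, rows of its height: a listed point, or the origin of a listed thing).
The state is a dict: "clock": time; "joints": joint angles; "qvel": joint speeds; "tau": joint torques, N m; "tcp_pos": TCP position; "orientation": TCP orientation; "contact_force": force on the tool from outside, world axes, zero at the start; "moment": the same for the moment, N m; "grip_width": finger opening in m.
Only numpy, scipy, OpenCV 4.12 (cv2) and the standard library are available. Lean on these libraries where they do the work, as an engineer would, in place of code of your own. Each camera call takes 0.05 s, during which the arm holds its last target.

## Working session

There is one attempt and no reset: what is moved stays moved. The work goes in short steps, Python scripts to look and compute and a tool call to move; the robot and the scene stay as the last step left them, time stands still between calls to the robot, and variables do not carry over. Pictures are saved under pics/ and viewed, and the job is handed in when it is done.

Besides the shell and the picture viewer there is one more tool, called after "Emit:" in YAML: its name, and indented under it one key for each argument. apply_moves: Moves the arm, as the interface text tells. Its arguments: {"type":"object","properties":{"commands":{"type":"array"},"force":{"type":"number"}},"required":["commands"]}

```bash
mkdir -p pics; cat > h.py <<'E'
import numpy as np, cv2
from bench import r, grab_frame, search_frame, cut_out, pinpoint
from scipy.spatial.transform import Rotation as R
def ray(f,pt):
    K=np.array(f["mtx"],float);d=np.array(f["distortion"],float)
    u=cv2.undistortPoints(np.array([[[pt[0],pt[1]]]],float),K,d)[0,0]
    Rm=np.array(f["rotation"],float)
    if Rm.shape!=(3,3): Rm=R.from_rotvec(Rm).as_matrix() if Rm.size==3 else R.from_quat(Rm).as_matrix()
    return np.array(f["position"],float), Rm@np.array([u[0],u[1],1.])
def at_z(f,pt,z):
    p,v=ray(f,pt); return p+v*(z-p[2])/v[2]
def proj(f,P):
    Rm=np.array(f["rotation"],float); rv=cv2.Rodrigues(Rm.T)[0]; t=-Rm.T@np.array(f["position"],float)
    return cv2.projectPoints(np.array(P,float).reshape(-1,1,3),rv,t,np.array(f["mtx"],float),np.array(f["distortion"],float))[0][:,0]
def px(pt): return [pt[0]*560,pt[1]*420]
def tri(rays):
    A=np.zeros((3,3));b=np.zeros(3)
    for p,v in rays:
        v=v/np.linalg.norm(v);M=np.eye(3)-np.outer(v,v);A+=M;b+=M@p
    return np.linalg.solve(A,b)
def save(n,im): cv2.imwrite("pics/"+n+".png",cv2.cvtColor(im,cv2.COLOR_RGB2BGR))
E
python3 - <<'E'
from h import *
o=r.get_obs(); print({k:np.round(v,3) for k,v in o.items()}, r.tcp_to_grasp)
print(R.from_rotvec(o["orientation"]).as_matrix().round(3))
F={}
for c in("scene","top"):
    F[c]=grab_frame(c); save("a_"+c,F[c]["pixels"]); print(c,np.array(F[c]["position"]).round(3),np.array(F[c]["rotation"]).round(3).tolist(),np.array(F[c]["mtx"]).round(0).tolist())
for n in["filter_pot","pot_mouth","lid","lid_knob","tab_front_pin","tab_back_pin"]:
    for c in F:
        for d in pinpoint(n,c)[:3]: print(n,c,np.round(px(d["point"]),1),round(d["confidence"],2))
E
```

```text
{'clock': np.float64(0.0), 'joints': array([-1.454,  0.478,  0.022,  1.556, -0.012,  1.109, -0.083]), 'qvel': array([-0.   ,  0.   ,  0.001, -0.002, -0.   , -0.001,  0.001]), 'tau': array([-1.0000e-03, -5.9645e+01,  1.6080e+00, -2.8120e+01,  1.2000e-02,
        9.0000e-03, -0.0000e+00]), 'tcp_pos': array([0.15 , 0.657, 0.23 ]), 'orientation': array([ 0.175,  1.564, -0.178]), 'contact_force': array([-0.648, -0.026,  0.196]), 'moment': array([-0.007, -0.003,  0.005]), 'grip_width': np.float64(0.085)} 0.0187
[[-0.     0.223  0.975]
 [-0.002  0.975 -0.223]
 [-1.    -0.002  0.   ]]
scene [-0.063  0.65   0.536] [-0.989, 2.237, -1.282] [[457.0, 0.0, 281.0], [0.0, 457.0, 206.0], [0.0, 0.0, 1.0]]
top [0.471 0.123 1.083] [-2.237, 2.197, -0.037] [[514.0, 0.0, 281.0], [0.0, 514.0, 219.0], [0.0, 0.0, 1.0]]
filter_pot scene [247.3 257.1] 0.72
pot_mouth scene [248.  230.7] 0.73
lid scene [321. 210.] 0.57
lid top [340.9 210. ] 0.89
lid_knob scene [320.7 194.1] 0.92
lid_knob top [343.6 211.9] 0.64
tab_front_pin scene [269.2 232.9] 0.68
tab_front_pin top [230.2 252.9] 0.42
tab_back_pin scene [226.4 204.4] 0.62
tab_back_pin top [224.3 191.6] 0.69
```

```bash
sed -i 's/    Rm=np.array(f\["rotation"\],float); rv=/    Rm=R.from_rotvec(np.array(f["rotation"],float)).as_matrix(); rv=/' h.py
python3 - <<'E'
import cv2
t=cv2.imread("pics/a_top.png"); cv2.imwrite("pics/a_topc.png",cv2.resize(t[150:290,180:390],None,fx=3.8,fy=3.8,interpolation=cv2.INTER_CUBIC)[:600,:800])
E
```

```text
(no output)
```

View pics/a_scene.png

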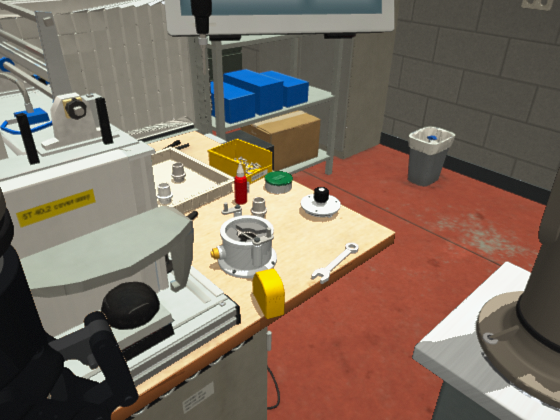

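View pics/a_top.png

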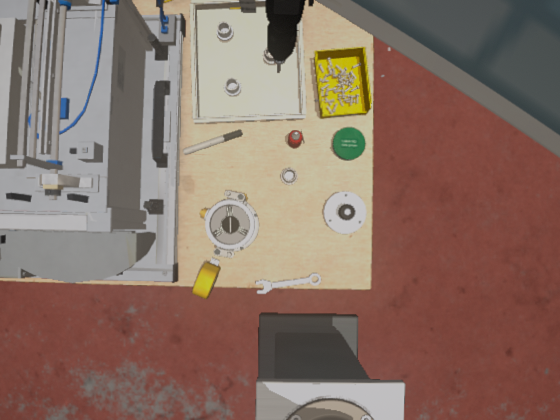

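View pics/a_topc.png

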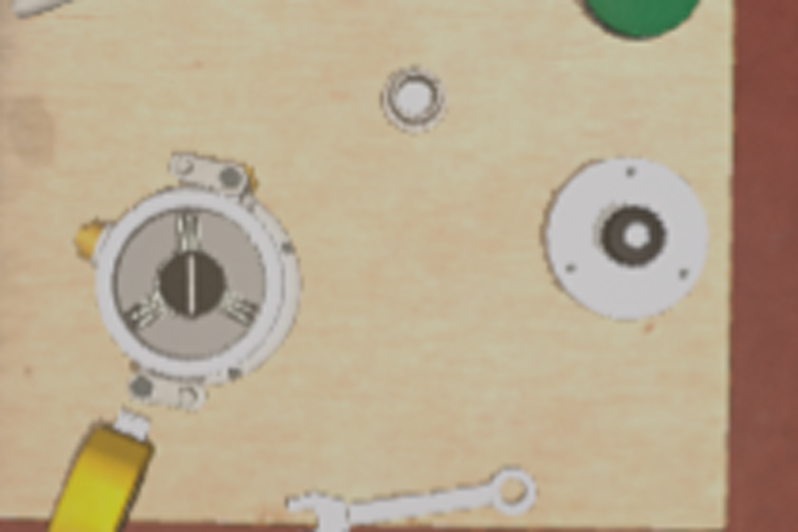

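```bash
python3 - <<'E'
from h import *
F={c:grab_frame(c) for c in("scene","top")}
Z=dict(filter_pot=0,pot_mouth=.07,lid=0,lid_knob=.043,tab_front_pin=.091,tab_back_pin=.091,threadlock=0,tape_measure=0,cup_part_6=0,grease_tin=0,spanner=.004,marker=.007)
for n,z in Z.items():
    rs=[]
    for c in F:
        for d in pinpoint(n,c)[:2]:
            p=px(d["point"]); print(n,c,np.round(p,1),round(d["confidence"],2),at_z(F[c],p,z).round(4))
# manual features in top (crop/3.8 + offset)
def m(x,y,z): return at_z(F["top"],(180+x/3.8,150+y/3.8),z).round(4)
print("pivots",m(230,177,.083),m(140,385,.083),"pins",m(183,165,.1),m(190,398,.1))
print("rim c",m(189,283,.07))
print("notches",m(188,232,.06),m(240,308,.06),m(143,312,.06))
print("flange c",m(627,238,.022),"screws",m(630,172,.022),m(570,268,.022),m(683,272,.022),"knobtop",m(635,236,.056))
for n in ("lid","filter_pot"):
    for d in cut_out(n,"top")[:1]:
        k=d["pixels"].astype(np.uint8); cs=max(cv2.findContours(k,0,1)[0],key=cv2.contourArea); print(n,cv2.minEnclosingCircle(cs),k.sum(),cv2.fitEllipse(cs))
E
python3 - <<'E'
import cv2
t=cv2.imread("pics/a_top.png")
cv2.imwrite("pics/a_pot.png",cv2.resize(t[185:265,190:270],None,fx=7.4,fy=7.4,interpolation=cv2.INTER_CUBIC))
cv2.imwrite("pics/a_lid.png",cv2.resize(t[185:240,315:375],None,fx=10,fy=10,interpolation=cv2.INTER_CUBIC))
E
```

```text
filter_pot scene [245.4 260. ] 0.91 [0.4846 0.2182 0.    ]
filter_pot scene [267.  300.3] 0.69 [0.3738 0.2612 0.    ]
pot_mouth scene [249.6 228.3] 0.81 [0.4813 0.2092 0.07  ]
pot_mouth scene [259.4 217.3] 0.55 [0.4982 0.1711 0.07  ]
lid scene [320.8 209.5] 0.71 [ 0.5163 -0.0272  0.    ]
lid top [341.4 208.9] 0.7 [ 0.5179 -0.016   0.    ]
lid_knob scene [323.  193.3] 0.93 [ 0.5138 -0.0275  0.043 ]
lid_knob top [346.2 211.8] 0.57 [ 0.5103 -0.0203  0.043 ]
tab_front_pin scene [270.5 232.2] 0.52 [0.4236 0.2097 0.091 ]
tab_front_pin top [229.5 252.4] 0.46 [0.426  0.2106 0.091 ]
tab_back_pin scene [224.5 203.6] 0.57 [0.5536 0.2109 0.091 ]
tab_back_pin scene [240.6 199.4] 0.3 [0.5461 0.1779 0.091 ]
tab_back_pin top [210.1 276.5] 0.4 [0.3788 0.2472 0.091 ]
threadlock scene [239.1 199.1] 0.7 [0.6741 0.0828 0.    ]
threadlock top [295.3 140.2] 0.53 [0.662 0.084 0.   ]
tape_measure scene [265.5 295.7] 0.9 [0.3842 0.2555 0.    ]
tape_measure top [209. 276.] 0.8 [0.3714 0.261  0.    ]
cup_part_6 scene [260.  215.9] 0.83 [0.5861 0.0942 0.    ]
cup_part_6 scene [268.2 232.3] 0.4 [0.5261 0.1234 0. 
[... 474 characters left out ...]
1919 0.083 ] [0.4273 0.236  0.083 ] pins [0.5393 0.2146 0.1   ] [0.422  0.2087 0.1   ]
rim c [0.4801 0.213  0.07  ]
notches [0.5069 0.2149 0.06  ] [0.4676 0.1869 0.06  ] [0.4646 0.2377 0.06  ]
flange c [ 0.5093 -0.0208  0.022 ] screws [ 0.5454 -0.0219  0.022 ] [0.4924 0.0102 0.022 ] [ 0.4914 -0.0518  0.022 ] knobtop [ 0.5093 -0.0204  0.056 ]
lid ((344.8691711425781, 212.63551330566406), 21.576953887939453) 1434 ((345.0821838378906, 212.42977905273438), (41.381813049316406, 42.333770751953125), 121.5840072631836)
filter_pot ((229.78207397460938, 223.90158081054688), 34.01564025878906) 1469 ((230.50942993164062, 223.80345153808594), (54.517250061035156, 62.508636474609375), 11.088059425354004)
```

View pics/a_pot.png

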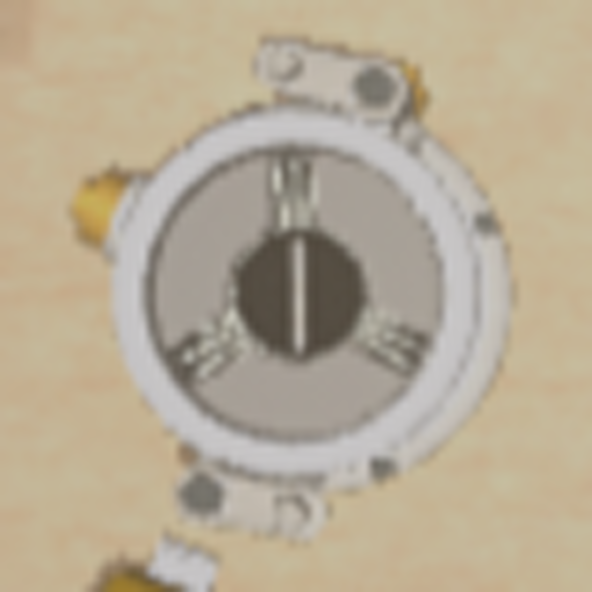

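View pics/a_lid.png

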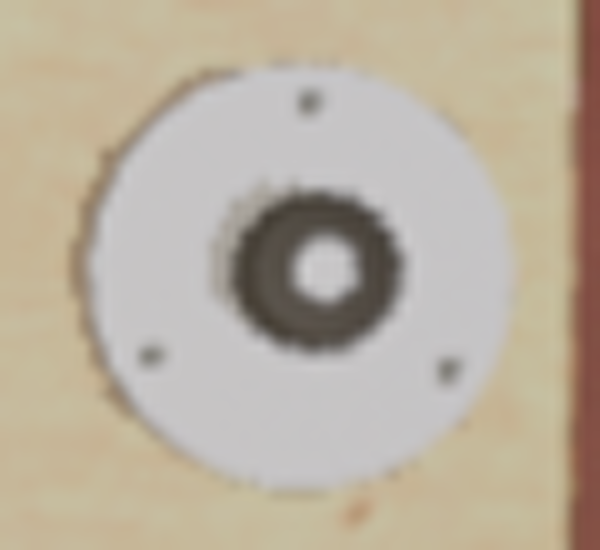

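```bash
cat >> h.py <<'E'
def shift(wps):
    o=r.get_obs(); M=R.from_rotvec(o["orientation"]).as_matrix()
    print("t",o["clock"],"tcp",np.round(o["tcp_pos"],4),"F",np.round(o["contact_force"],1),"M",np.round(o["moment"],2),"w",round(float(o["grip_width"]),4),"j",np.round(o["joints"],2))
    print(M.round(4).tolist())
    for w in wps: print(w,(M.T@(np.array(w)-o["tcp_pos"])*1000).round(1))
E
python3 - <<'E'
from h import *
shift([[.2,.5,.3],[.22,.4,.3],[.3,.33,.3],[.4,.2,.3],[.45,.1,.22],[.5095,-.0205,.13],[.5095,-.0205,.026]])
E
```

```text
t 2.1 tcp [0.1504 0.658  0.2313] F [-0.2 -0.1  0.3] M [0.03 0.01 0.03] w 0.0856 j [-1.45  0.48  0.02  1.56 -0.01  1.11 -0.08]
[[-0.0, 0.2229, 0.9748], [-0.0, 0.9748, -0.2229], [-1.0, -0.0, -0.0]]
[0.2, 0.5, 0.3] [ -68.7 -143.    83.5]
[0.22, 0.4, 0.3] [ -68.7 -236.   125.3]
[0.3, 0.33, 0.3] [ -68.7 -286.4  218.9]
[0.4, 0.2, 0.3] [ -68.7 -390.9  345.4]
[0.45, 0.1, 0.22] [  11.3 -477.2  416.4]
[0.5095, -0.0205, 0.13] [ 101.3 -581.4  501.3]
[0.5095, -0.0205, 0.026] [ 205.3 -581.4  501.3]
```

Emit:
apply_moves:
  commands:
    - [60, -35, -30, 15, 0, 0, 0]
    - [60, -60, -70, 40, 0, 0, 0]
    - [60, -69, -110, 62, 0, 0, 0]
    - [60, -69, -150, 86, 0, 0, 0]
    - [60, -69, -195, 107, 0, 0, 0]
    - [60, -69, -236, 130, 0, 0, 0]
    - [60, -69, -262, 172, 0, 0, 0]
    - [60, -69, -288, 215, 0, 0, 0]
    - [60, -69, -320, 252, 0, 0, 0]
    - [60, -69, -355, 288, 0, 0, 0]
    - [60, -60, -391, 320, 0, 0, 0]
    - [60, -40, -425, 355, 0, 0, 0]
    - [60, -15, -460, 388, 0, 0, 0]
    - [60, 15, -495, 420, 0, 0, 0]
    - [60, 45, -530, 450, 0, 0, 0]
    - [60, 75, -560, 480, 0, 0, 0]
    - [60, 101, -581, 501, 0, 0, 0]
    - [60, 101, -581, 501, 0, 0, 0]
  force: 60

```text
clock: 3.9
tcp_pos: [0.5091, -0.0247, 0.1276]
orientation: [0.178, 1.566, -0.184]
contact_force: [-0.4, 0.0, 0.1]
grip_width: 0.06
```

```bash
python3 - <<'E'
from h import *
shift([[.5095,-.0205,.026],[.5095,-.0205,.16],[.4805,.2135,.16],[.4805,.2135,.12]])
f=grab_frame("top"); save("b_top",f["pixels"][120:260,180:390]); f=grab_frame("scene"); save("b_sc",cv2.resize(f["pixels"][100:320,180:420],None,fx=2.5,fy=2.5))
E
```

```text
t 3.9 tcp [ 0.5091 -0.0247  0.1276] F [-0.4  0.   0.1] M [ 0.    0.08 -0.01] w 0.06 j [-0.52  0.38  0.54  2.07 -0.28  0.77  1.54]
[[-0.0033, 0.2285, 0.9735], [-0.0035, 0.9735, -0.2285], [-1.0, -0.0042, -0.0024]]
[0.5095, -0.0205, 0.026] [101.5   4.6  -0.3]
[0.5095, -0.0205, 0.16] [-32.5   4.   -0.6]
[0.4805, 0.2135, 0.16] [-33.2 225.2 -82.3]
[0.4805, 0.2135, 0.12] [  6.8 225.4 -82.2]
```

View pics/b_sc.png

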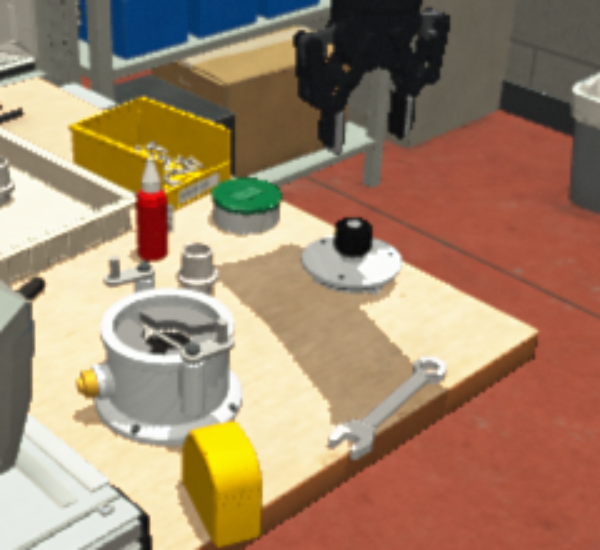

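Emit:
apply_moves:
  commands:
    - [60, 40, 0, 0, 0, 0, 0]
    - [60, 80, 0, 0, 0, 0, 0]
    - [60, 103, 0, 0, 0, 0, 0]
    - [60, 103, 0, 0, 0, 0, 0]
    - [60, 103, 0, 0, 0, 0, 0]
    - [60, 103, 0, 0, 0, 0, 0]

```text
clock: 4.6
tcp_pos: [0.5108, -0.0192, 0.0293]
orientation: [0.177, 1.56, -0.175]
contact_force: [0.8, 0.0, 0.2]
grip_width: 0.0601
```

```bash
python3 - <<'E'
from h import *
shift([[.5095,-.0205,.026]])
f=grab_frame("top"); a=cv2.resize(f["pixels"][170:250,300:390],None,fx=4,fy=4); f=grab_frame("scene"); b=cv2.resize(f["pixels"][120:240,260:400],None,fx=3,fy=3);h=min(len(a),len(b)); save("c",np.hstack([a[:h],b[:h]]))
E
```

```text
t 4.6 tcp [ 0.5108 -0.0192  0.0293] F [0.8 0.  0.2] M [ 0.01 -0.02 -0.05] w 0.0601 j [-0.42  0.55  0.42  2.12 -0.42  0.56  1.65]
[[0.0033, 0.2219, 0.9751], [0.0009, 0.9751, -0.2219], [-1.0, 0.0017, 0.003]]
[0.5095, -0.0205, 0.026] [ 3.3 -1.6 -0.9]
```

View pics/c.png

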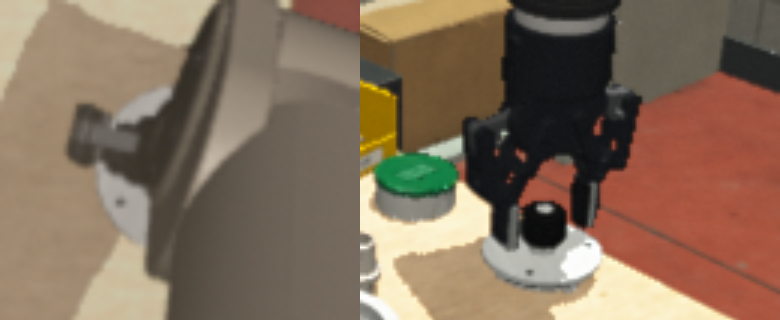

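Emit:
apply_moves:
  commands:
    - [20, 0, 0, 0, 0, 0, 0]
    - [20, 0, 0, 0, 0, 0, 0]
    - [20, 0, 0, 0, 0, 0, 0]
    - [20, 0, 0, 0, 0, 0, 0]
    - [20, 0, 0, 0, 0, 0, 0]
    - [20, 0, 0, 0, 0, 0, 0]
  force: 80

```text
clock: 5.3
tcp_pos: [0.5099, -0.0198, 0.0282]
orientation: [0.177, 1.563, -0.176]
contact_force: [-1.7, 2.0, 9.7]
grip_width: 0.0297
```

Emit:
apply_moves:
  commands:
    - [20, -30, 0, 0, 0, 0, 0]
    - [20, -70, 0, 0, 0, 0, 0]
    - [20, -110, 0, 0, 0, 0, 0]
    - [20, -145, 0, 0, 0, 0, 0]
    - [20, -145, 0, 0, 0, 0, 0]
    - [20, -145, 0, 0, 0, 0, 0]
    - [20, -145, 0, 0, 0, 0, 0]

```text
clock: 6.0
tcp_pos: [0.5081, -0.0199, 0.171]
orientation: [0.176, 1.566, -0.177]
contact_force: [-0.1, -0.9, -2.5]
grip_width: 0.0297
```

```bash
python3 - <<'E'
from h import *
shift([[.4805,.2135,.175]])
f=grab_frame("top"); a=cv2.resize(f["pixels"][170:250,300:390],None,fx=4,fy=4); f=grab_frame("scene"); b=cv2.resize(f["pixels"][100:220,250:400],None,fx=4,fy=4);save("d",b)
E
```

```text
t 6.0 tcp [ 0.5081 -0.0199  0.171 ] F [-0.1 -0.9 -2.5] M [ 0.02  0.03 -0.02] w 0.0297 j [-0.57  0.31  0.59  2.04 -0.23  0.86  1.49]
[[-0.0026, 0.2227, 0.9749], [-0.0002, 0.9749, -0.2227], [-1.0, -0.0008, -0.0025]]
[0.4805, 0.2135, 0.175] [ -4.  221.4 -78.9]
```

View pics/d.png

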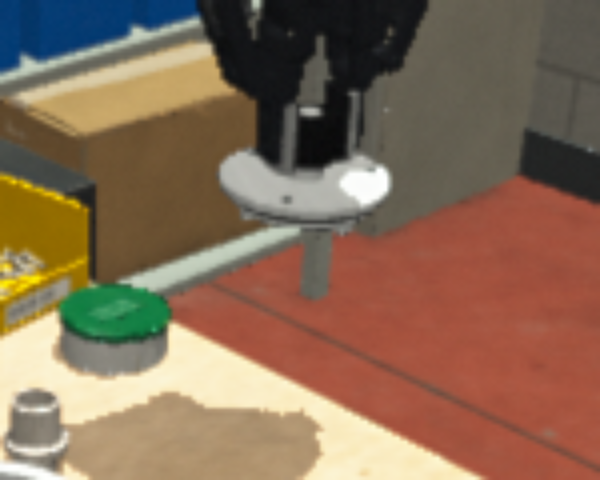

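```bash
python3 - <<'E'
from h import *
o=r.get_obs(); c=o["tcp_pos"]-[0,0,.0285]
f=grab_frame("scene"); out=[]
s=5
for i,y in enumerate([None,-.02,.5,1.03]):
    im=cv2.resize(f["pixels"][125:175,295:355],None,fx=6,fy=5.5,interpolation=cv2.INTER_CUBIC)
    if y is not None:
        def dr(P,col,cl=True):
            q=proj(f,c+np.array(P)); q=((q-[295,125])*[6,5.5]).astype(int); cv2.polylines(im,[q],cl,col,1)
        t=np.linspace(0,6.28,60)
        for rad,z in((.0445,.022),(.0445,.016),(.0385,.007)): dr(np.c_[rad*np.cos(t),rad*np.sin(t),0*t+z],(255,0,0))
        for k in range(3):
            a=y+k*2*np.pi/3; e=np.array([np.cos(a),np.sin(a)]);n=np.array([-e[1],e[0]])
            for z in(0,.007): dr([[*(e*x+n*w),z] for x,w in((.023,-.0045),(.033,-.0045),(.033,.0045),(.023,.0045))],(0,0,255))
            dr([[*(e*.036+n*w),.022] for w in (-.001,.001)],(0,160,0))
    out.append(im)
save("e",np.vstack([np.hstack(out[:2]),np.hstack(out[2:])]))
E
```

```text
(no output)
```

View pics/e.png

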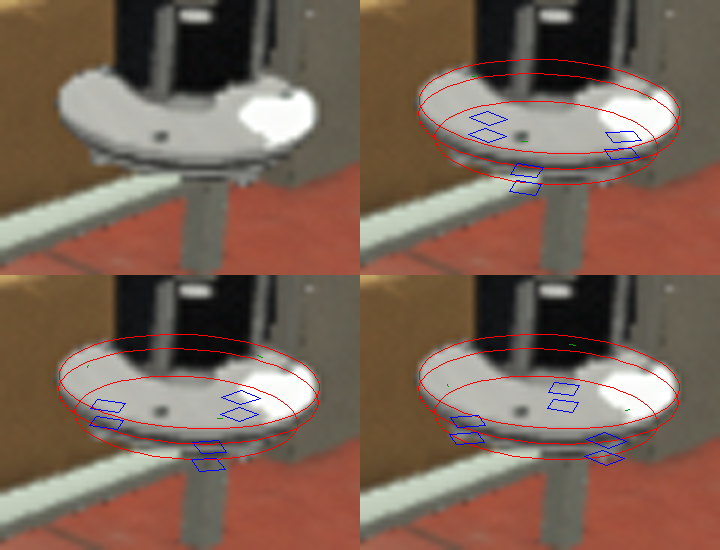

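Emit:
apply_moves:
  commands:
    - [20, 0, 25, -9, 0, 0, 0]
    - [20, 0, 60, -22, 0.1, 0, 0]
    - [20, 0, 95, -35, 0.2, 0, 0]
    - [20, 0, 130, -47, 0.32, 0, 0]
    - [20, 0, 165, -60, 0.44, 0, 0]
    - [20, 0, 195, -71, 0.56, 0, 0]
    - [20, 0, 213, -77.5, 0.68, 0, 0]
    - [20, 0, 220.5, -80, 0.8, 0, 0]
    - [20, 10, 220.5, -80, 0.8, 0, 0]
    - [20, 37, 220.5, -80, 0.8, 0, 0]
    - [20, 37, 220.5, -80, 0.8, 0, 0]
    - [20, 37, 220.5, -80, 0.8, 0, 0]
    - [20, 37, 220.5, -80, 0.8, 0, 0]
    - [20, 37, 220.5, -80, 0.8, 0, 0]

```text
clock: 7.55
tcp_pos: [0.4812, 0.2126, 0.1361]
orientation: [0.8, 1.419, -0.797]
contact_force: [0.8, 0.2, -1.3]
grip_width: 0.0301
```

```bash
python3 - <<'E'
from h import *
shift([[.4803,.2128,.135],[.4803,.2128,.09]])
o=r.get_obs(); c=o["tcp_pos"]-[0,0,.0285]
f=grab_frame("top"); a=cv2.resize(f["pixels"][180:270,180:280],None,fx=4,fy=4); f=grab_frame("scene"); b=cv2.resize(f["pixels"][160:280,190:310],None,fx=3,fy=3);save("f",np.hstack([a,b]))
# pot rim overlay
E
```

```text
t 7.55 tcp [0.4812 0.2126 0.1361] F [ 0.8  0.2 -1.3] M [0.01 0.   0.01] w 0.0301 j [-1.06  0.42  0.67  2.03 -0.35  0.8   0.36]
[[0.0012, 0.8547, 0.5191], [0.0009, 0.5191, -0.8547], [-1.0, 0.0015, -0.0002]]
[0.4803, 0.2128, 0.135] [ 1.1 -0.7 -0.6]
[0.4803, 0.2128, 0.09] [46.1 -0.8 -0.6]
```

View pics/f.png

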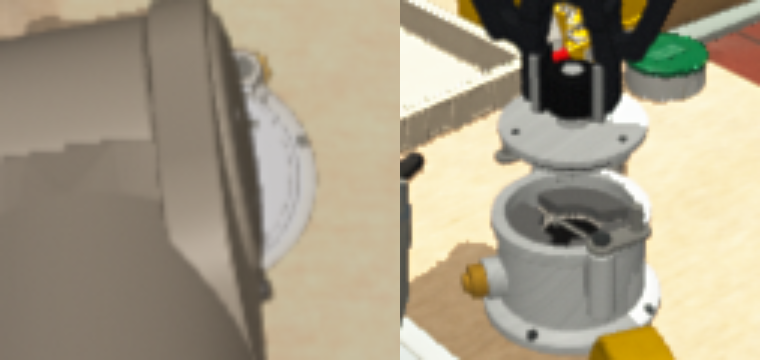

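```bash
python3 - <<'E'
from h import *
o=r.get_obs(); c=o["tcp_pos"]-[0,0,.0285]
f=grab_frame("scene"); s=6; x0,y0=205,185
im=cv2.resize(f["pixels"][y0:y0+85,x0:x0+65],None,fx=s,fy=s,interpolation=cv2.INTER_CUBIC); raw=im.copy()
def dr(P,col):
    q=((proj(f,P)-[x0,y0]+.5)*s).astype(int); cv2.polylines(im,[q],True,col,1)
t=np.linspace(0,6.28,60); C=lambda c,rad,z:np.c_[c[0]+rad*np.cos(t),c[1]+rad*np.sin(t),0*t+z]
dr(C(c,.0445,c[2]+.022),(255,0,0)); p=[.4803,.2128]
dr(C(p,.049,.07),(0,0,255)); dr(C(p,.040,.07),(0,0,255)); dr(C(p,.056,.0),(0,0,255))
save("g",np.hstack([raw,im]))
E
```

```text
(no output)
```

View pics/g.png

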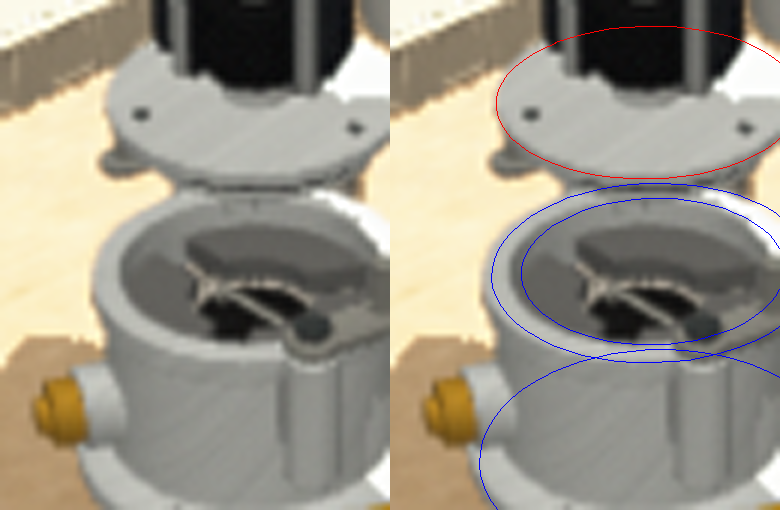

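```bash
python3 - <<'E'
from h import *
o=r.get_obs(); c=o["tcp_pos"]-[0,0,.0285]
f=grab_frame("scene"); s=5; x0,y0=205,185
Rm=R.from_rotvec(f["rotation"]).as_matrix(); print(Rm[:,0].round(2),Rm[:,1].round(2),Rm[:,2].round(2))
print(proj(f,[[.48,.213,.07],[.48,.214,.07],[.481,.213,.07]]))
t=np.linspace(0,6.28,60); C=lambda c,rad,z:np.c_[c[0]+rad*np.cos(t),c[1]+rad*np.sin(t),0*t+z]
outs=[]
for p in ([.4803,.2128],[.4803,.2155]):
    im=cv2.resize(f["pixels"][y0:y0+100,x0:x0+80],None,fx=s,fy=s,interpolation=cv2.INTER_CUBIC)
    def dr(P,col):
        q=((proj(f,P)-[x0,y0]+.5)*s).astype(int); cv2.polylines(im,[q],True,col,1)
    dr(C(c,.0445,c[2]+.022),(255,0,0)); 
    dr(C(p,.049,.07),(0,0,255)); dr(C(p,.040,.07),(0,0,255)); dr(C(p,.056,.0),(0,0,255))
    outs.append(im)
save("g2",np.hstack(outs))
# top reference picture
t0=cv2.imread("pics/a_top.png"); f=grab_frame("top")
outs=[]
for p,l in(([.4803,.2128],[.5095,-.0205]),([.4803,.2155],[.510,-.0198])):
    im=cv2.cvtColor(t0,cv2.COLOR_BGR2RGB)
    a=cv2.resize(im[190:260,195:265],None,fx=5.7,fy=5.7,interpolation=cv2.INTER_CUBIC)
    for rad,z in((.049,.07),(.04,.07),(.038,.06),(.019,.06)): cv2.polylines(a,[((proj(f,C(p,rad,z))-[195,190]+.5)*5.7).astype(int)],True,(0,0,255),1)
    outs.append(a)
save("g3",np.hstack(outs))
E
```

```text
[-0.68 -0.73  0.02] [-0.39  0.34 -0.86] [ 0.62 -0.59 -0.51]
[[248.45759618 229.37336373]
 [248.03352811 229.57437181]
 [248.10885549 229.14420407]]
```

View pics/g2.png

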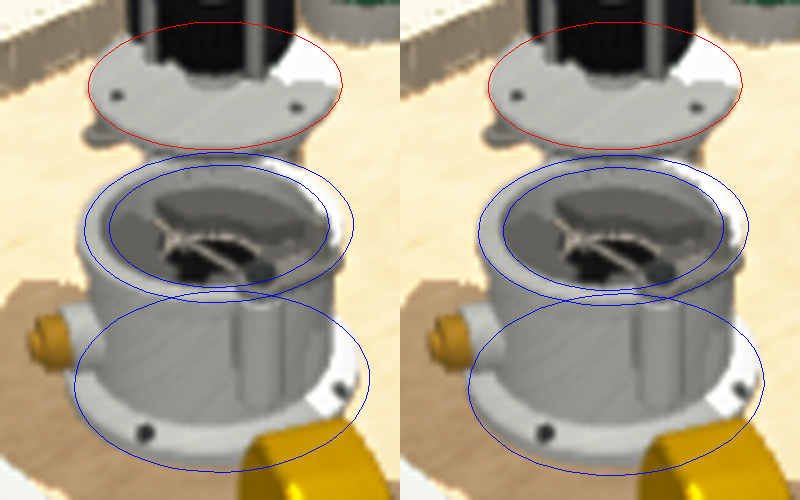

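View pics/g3.png

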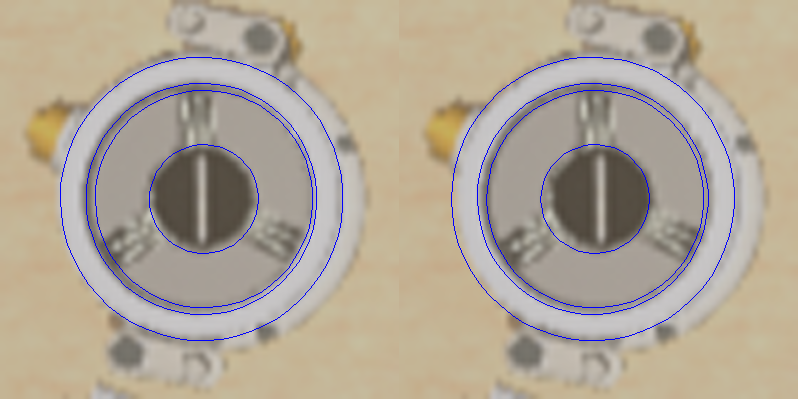

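```bash
cat > fit.py <<'E'
from h import *
from scipy.ndimage import map_coordinates
def C(c,rad,z,t): return np.c_[c[0]+rad*np.cos(t),c[1]+rad*np.sin(t),0*t+z]
def fit(f,img,curves,c0,name,rng=6):
    g=cv2.GaussianBlur(cv2.cvtColor(img,cv2.COLOR_RGB2GRAY).astype(float),(0,0),.7)
    gx=cv2.Sobel(g,cv2.CV_64F,1,0);gy=cv2.Sobel(g,cv2.CV_64F,0,1)
    res=[]
    for dx in np.arange(-rng,rng+.1,.5):
        for dy in np.arange(-rng,rng+.1,.5):
            s=0
            for rad,z,t in curves:
                c=np.array(c0[:2])+[dx/1e3,dy/1e3]
                q=proj(f,C(c,rad,z,t)); q2=proj(f,C(c,rad+.001,z,t)); n=q2-q; n/=np.linalg.norm(n,axis=1)[:,None]
                d=map_coordinates(gx,[q[:,1],q[:,0]],order=1)*n[:,0]+map_coordinates(gy,[q[:,1],q[:,0]],order=1)*n[:,1]
                s+=abs(np.clip(d,-150,150)).mean()
            res.append((s,dx,dy))
    res.sort(reverse=True); w=np.array(res[:8]); print(name,"best",[tuple(np.round(x,1)) for x in res[:3]],"mean",(np.array(c0[:2])*1e3+w[:,1:].mean(0)).round(1))
E
python3 - <<'E'
from fit import *
A=np.linspace(0,2*np.pi,120,endpoint=False)
ft=grab_frame("top"); t0=cv2.cvtColor(cv2.imread("pics/a_top.png"),cv2.COLOR_BGR2RGB); s0=cv2.cvtColor(cv2.imread("pics/a_scene.png"),cv2.COLOR_BGR2RGB)
p=[.4803,.2128];l=[.5095,-.0205]
fit(ft,t0,[(.040,.07,A),(.049,.07,A),(.019,.06,A)],p,"pot top")
fit(ft,t0,[(.0445,.022,A)],l,"lid top")
fit(ft,t0,[(.016,.056,A)],l,"knob top")
fs=grab_frame("scene")
fit(fs,s0,[(.049,.07,A),(.040,.07,A)],p,"pot scene rim",8)
# near side arc visible of foot: facing camera
v=np.arctan2(fs["position"][1]-p[1],fs["position"][0]-p[0]); N=v+np.linspace(-1.3,1.3,60)
fit(fs,s0,[(.056,.0,N)],p,"pot scene foot",8)
fit(fs,s0,[(.0445,.022,A),(.0445,.016,N)],l,"lid scene bench",8)
o=r.get_obs(); c=o["tcp_pos"]-[0,0,.0282]; print(o["tcp_pos"])
fit(fs,fs["pixels"],[(.0445,c[2]+.022,N),(.0445,c[2]+.016,N)],c,"lid scene held",8)
E
```

```text
pot top best [(np.float64(344.6), np.float64(0.5), np.float64(0.5)), (np.float64(339.4), np.float64(0.0), np.float64(0.5)), (np.float64(339.4), np.float64(0.5), np.float64(0.0))] mean [480.7 213.2]
lid top best [(np.float64(58.5), np.float64(1.0), np.float64(-1.0)), (np.float64(58.0), np.float64(0.5), np.float64(-1.0)), (np.float64(57.8), np.float64(1.5), np.float64(-1.0))] mean [510.4 -21.6]
knob top best [(np.float64(150.0), np.float64(3.0), np.float64(2.5)), (np.float64(150.0), np.float64(3.0), np.float64(2.0)), (np.float64(150.0), np.float64(2.5), np.float64(3.5))] mean [512.1 -17.9]
pot scene rim best [(np.float64(229.9), np.float64(1.5), np.float64(1.5)), (np.float64(229.8), np.float64(2.0), np.float64(1.5)), (np.float64(229.8), np.float64(2.0), np.float64(1.0))] mean [482.2 214.4]
pot scene foot best [(np.float64(105.0), np.float64(8.0), np.float64(-5.0)), (np.float64(104.1), np.float64(8.0), np.float64(-4.5)), (np.float64(104.1), np.float64(8.0), np.float64(-4.0))] mean [488.  208.2]
lid scene bench best [(np.float64(236.8), np.float64(5.5), np.float64(-2.5)), (np.float64(236.3), np.float64(5.5), np.float64(-3.0)), (np.float64(235.6), np.float64(5.0), np.float64(-3.0))] mean [515.  -23.2]
[0.48054641 0.21285886 0.13548002]
lid scene held best [(np.float64(242.8), np.float64(0.5), np.float64(0.0)), (np.float64(242.1), np.float64(0.5), np.float64(-0.5)), (np.float64(242.1), np.float64(1.0), np.float64(-0.5))] mean [481.1 212.7]
```

Emit:
apply_moves:
  commands:
    - [20, 15, 1.2, -0.6, 0, 0, 0]
    - [20, 30, 1.2, -0.6, 0, 0, 0]
    - [20, 36, 1.2, -0.6, 0, 0, 0]
    - [20, 39, 1.2, -0.6, 0, 0, 0]
    - [20, 41, 1.2, -0.6, 0, 0, 0]
    - [20, 43, 1.2, -0.6, 0, 0, 0]
    - [20, 45, 1.2, -0.6, 0, 0, 0]
    - [20, 46, 1.2, -0.6, 0, 0, 0]
    - [20, 47, 1.2, -0.6, 0, 0, 0]
    - [20, 47, 1.2, -0.6, 0, 0, 0]

```text
clock: 8.9
tcp_pos: [0.4814, 0.2142, 0.0886]
orientation: [0.799, 1.419, -0.798]
contact_force: [-1.1, 0.3, 0.6]
grip_width: 0.03
```

```bash
python3 - <<'E'
from fit import *
shift([[.4812,.2140,.0885]])
f=grab_frame("scene"); save("i",cv2.resize(f["pixels"][180:290,200:310],None,fx=5,fy=5,interpolation=cv2.INTER_CUBIC))
E
```

```text
t 8.9 tcp [0.4814 0.2142 0.0886] F [-1.1  0.3  0.6] M [ 0.04  0.14 -0.02] w 0.03 j [-1.01  0.49  0.61  2.06 -0.43  0.71  0.41]
[[0.0003, 0.8545, 0.5194], [0.0006, 0.5194, -0.8545], [-1.0, 0.0006, -0.0004]]
[0.4812, 0.214, 0.0885] [ 0.1 -0.3  0.1]
```

View pics/i.png

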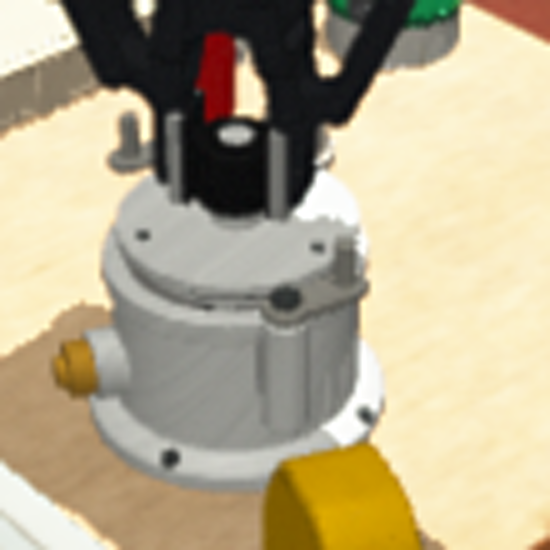

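Emit:
apply_moves:
  commands:
    - [20, 1, 0, 0, 0, 0, 0]
    - [20, 2, 0, 0, 0, 0, 0]
    - [20, 2, 0, 0, 0, 0, 0]

```text
clock: 9.25
tcp_pos: [0.4817, 0.2143, 0.088]
orientation: [0.8, 1.42, -0.797]
contact_force: [-5.9, -1.1, 18.5]
grip_width: 0.03
```

Emit:
apply_moves:
  commands:
    - [20, -0.8, 0, 0, 0.02, 0, 0]
    - [20, -0.8, 0, 0, 0.05, 0, 0]
    - [20, -0.8, 0, 0, 0.08, 0, 0]
    - [20, -0.8, 0, 0, 0.11, 0, 0]
    - [20, -0.8, 0, 0, 0.13, 0, 0]
    - [20, -0.8, 0, 0, 0.15, 0, 0]
    - [20, -0.8, 0, 0, 0.17, 0, 0]
    - [20, -0.8, 0, 0, 0.17, 0, 0]

```text
clock: 10.05
tcp_pos: [0.4817, 0.2145, 0.0873]
orientation: [0.929, 1.363, -0.927]
contact_force: [0.7, 4.0, -0.8]
grip_width: 0.03
```

```bash
python3 - <<'E'
from h import *
shift([[.4812,.2140,.0885]])
E
```

```text
t 10.05 tcp [0.4817 0.2145 0.0873] F [ 0.7  4.  -0.8] M [ 0.99 -0.41  0.13] w 0.03 j [-1.04  0.51  0.65  2.06 -0.46  0.72  0.28]
[[0.0011, 0.9302, 0.3671], [0.0007, 0.3671, -0.9302], [-1.0, 0.0013, -0.0003]]
[0.4812, 0.214, 0.0885] [-1.2 -0.6  0.3]
```

Emit:
apply_moves:
  commands:
    - [20, 1, 0, 0, 0, 0, 0]
    - [20, 2, 0, 0, 0, 0, 0]
    - [20, 3, 0, 0, 0, 0, 0]
    - [20, 3, 0, 0, 0, 0, 0]

```text
clock: 10.45
tcp_pos: [0.4809, 0.2145, 0.0838]
orientation: [0.928, 1.365, -0.927]
contact_force: [1.2, 4.4, 0.5]
grip_width: 0.0301
```

```bash
python3 - <<'E'
from h import *
shift([[.4812,.2140,.0885]])
E
```

```text
t 10.45 tcp [0.4809 0.2145 0.0838] F [1.2 4.4 0.5] M [ 1.27 -0.11  0.14] w 0.0301 j [-1.04  0.51  0.65  2.06 -0.47  0.71  0.28]
[[-0.0005, 0.9299, 0.3679], [0.0005, 0.3679, -0.9299], [-1.0, -0.0002, -0.0006]]
[0.4812, 0.214, 0.0885] [-4.7  0.1  0.6]
```

Emit:
apply_moves:
  commands:
    - [20, 1, 0.1, -0.4, 0, 0, 0]
    - [20, 2, 0.1, -0.4, 0, 0, 0]
    - [20, 3, 0.1, -0.4, 0, 0, 0]
    - [20, 3, 0.1, -0.4, 0, 0, 0]
    - [20, 3, 0.1, -0.4, 0, 0, 0]

```text
clock: 10.95
tcp_pos: [0.481, 0.2148, 0.0822]
orientation: [0.928, 1.366, -0.927]
contact_force: [-3.7, 5.1, 17.3]
grip_width: 0.0299
```

```bash
python3 - <<'E'
from h import *
shift([[.4812,.2140,.0885]])
f=grab_frame("scene"); save("j",cv2.resize(f["pixels"][180:290,200:310],None,fx=5,fy=5,interpolation=cv2.INTER_CUBIC))
E
```

```text
t 10.95 tcp [0.481  0.2148 0.0822] F [-3.7  5.1 17.3] M [0.75 1.38 0.17] w 0.0299 j [-1.04  0.51  0.64  2.06 -0.47  0.71  0.29]
[[-0.0012, 0.93, 0.3675], [0.0016, 0.3675, -0.93], [-1.0, -0.0005, -0.0019]]
[0.4812, 0.214, 0.0885] [-6.3 -0.1  0.8]
```

View pics/j.png

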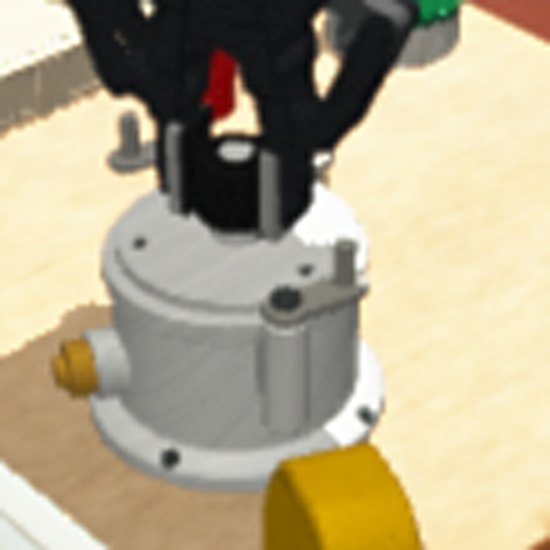

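Emit:
apply_moves:
  commands:
    - [20, -1.3, 0, 0, 0, 0, 0]
    - [50, -1.3, 0, 0, 0, 0, 0]
    - [50, -1.3, 0, 0, 0, 0, 0]
    - [50, -1.3, 0, 0, 0, 0, 0]
    - [50, -1.3, 0, 0, 0, 0, 0]
    - [50, -15, 0, 0, 0, 0, 0]
    - [50, -40, 0, 0, 0, 0, 0]
    - [40, -60, 0, 0, 0, 0, 0]
    - [40, -60, 0, 0, 0, 0, 0]
    - [40, -60, 0, 0, 0, 0, 0]

```text
clock: 12.0
tcp_pos: [0.4813, 0.2145, 0.1417]
orientation: [0.929, 1.364, -0.927]
contact_force: [0.4, -0.4, -0.0]
grip_width: 0.0401
```

```bash
cat > tab.py <<'E'
from fit import *
c=np.array([.4809,.2138]); yaw=-.39
def pot(p): 
    e=np.array([np.cos(yaw),np.sin(yaw)]); n=np.array([-e[1],e[0]]); return c+e*p[0]+n*p[1]
def pin(s,q,rr=.024): return pot(np.array([s*.058,0])+s*rr*np.array([-np.sin(q),np.cos(q)]))
E
python3 - <<'E'
from tab import *
f=grab_frame("top"); save("k",cv2.resize(f["pixels"][170:290,170:290],None,fx=5,fy=5,interpolation=cv2.INTER_CUBIC))
g=grab_frame("scene"); save("k2",cv2.resize(g["pixels"][180:290,200:310],None,fx=5,fy=5,interpolation=cv2.INTER_CUBIC))
F=dict(top=f,scene=g)
for n in("tab_front_pin","tab_back_pin"):
    for cc in F:
        for d in pinpoint(n,cc)[:2]: print(n,cc,round(d["confidence"],2),at_z(F[cc],px(d["point"]),.091).round(4))
for s in(-1,1): print(s,[pin(s,q).round(4).tolist() for q in(.1,.2,1.57)])
a=pin(-1,.2)
shift([[a[0],a[1],.13],[a[0],a[1],.088]])
E
```

```text
tab_front_pin scene 0.63 [0.4237 0.2119 0.091 ]
tab_back_pin top 0.56 [0.54   0.2217 0.091 ]
tab_back_pin scene 0.63 [0.5475 0.2113 0.091 ]
-1 [[0.4204, 0.2129], [0.4227, 0.2123], [0.4494, 0.2267]]
1 [[0.5414, 0.2147], [0.5391, 0.2153], [0.5124, 0.2009]]
t 12.3 tcp [0.4808 0.214  0.1405] F [-0.   0.4 -0.5] M [ 0.01  0.09 -0.02] w 0.0396 j [-1.11  0.42  0.72  2.03 -0.38  0.82  0.21]
[[-0.001, 0.9302, 0.367], [-0.0008, 0.367, -0.9302], [-1.0, -0.0012, 0.0004]]
[np.float64(0.4227226610488398), np.float64(0.21228282643432886), 0.13] [ 10.6 -54.6 -19.7]
[np.float64(0.4227226610488398), np.float64(0.21228282643432886), 0.088] [ 52.6 -54.6 -19.7]
```

View pics/k.png

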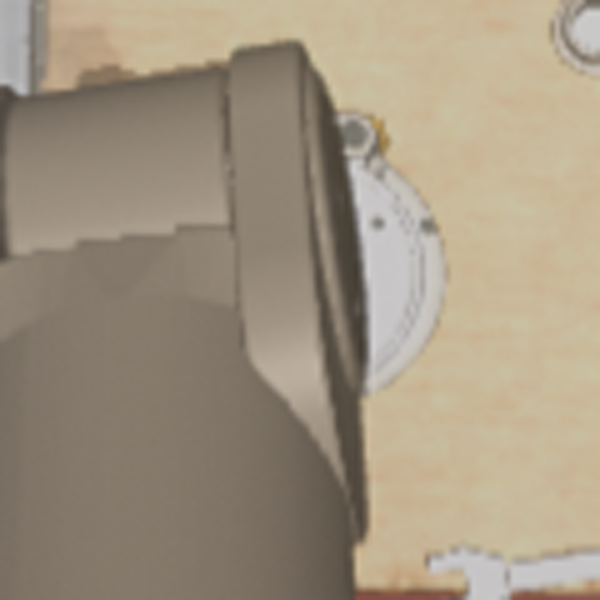

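View pics/k2.png

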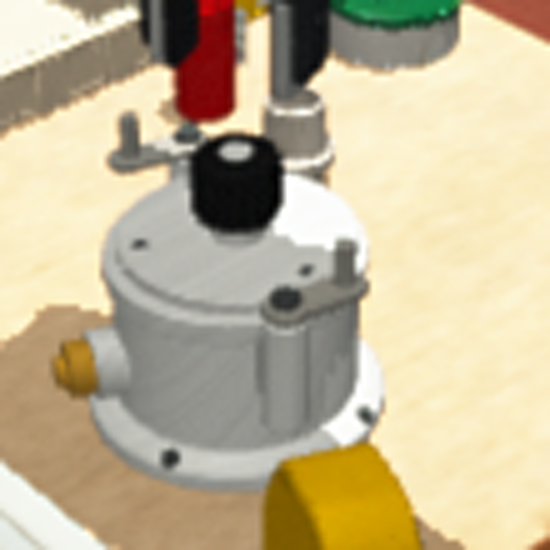

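Emit:
apply_moves:
  commands:
    - [34, 0, -20, -7, 0.1, 0, 0]
    - [34, 0, -42, -15, 0.24, 0, 0]
    - [34, 0, -54.6, -19.7, 0.38, 0, 0]
    - [34, 0, -54.6, -19.7, 0.5, 0, 0]
    - [34, 0, -54.6, -19.7, 0.566, 0, 0]
    - [34, 15, -54.6, -19.7, 0.566, 0, 0]
    - [34, 20, -54.6, -19.7, 0.566, 0, 0]
    - [34, 20, -54.6, -19.7, 0.566, 0, 0]
    - [34, 20, -54.6, -19.7, 0.566, 0, 0]
  force: 30

```text
clock: 13.2
tcp_pos: [0.4233, 0.2123, 0.1212]
orientation: [1.348, 1.113, -1.348]
contact_force: [0.9, -1.3, 0.1]
grip_width: 0.0341
```

```bash
python3 - <<'E'
from tab import *
a=pin(-1,.2)
shift([[a[0],a[1],.088]])
g=grab_frame("scene"); save("l",cv2.resize(g["pixels"][180:290,200:310],None,fx=5,fy=5,interpolation=cv2.INTER_CUBIC))
E
```

```text
t 13.2 tcp [0.4233 0.2123 0.1212] F [ 0.9 -1.3  0.1] M [-0.03 -0.03 -0.04] w 0.0341 j [-1.3   0.42  0.87  2.17 -0.47  0.75 -0.31]
[[-0.0001, 0.9819, -0.1892], [-0.0003, -0.1892, -0.9819], [-1.0, -0.0001, 0.0003]]
[np.float64(0.4227226610488398), np.float64(0.21228282643432886), 0.088] [33.2 -0.5  0.2]
```

View pics/l.png

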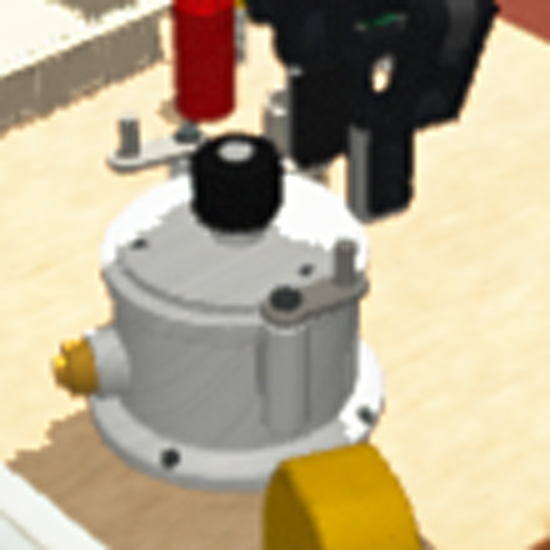

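Emit:
apply_moves:
  commands:
    - [34, 15, 0, 0, 0, 0, 0]
    - [34, 28, 0, 0, 0, 0, 0]
    - [34, 33, 0, 0, 0, 0, 0]
    - [34, 33, 0, 0, 0, 0, 0]

```text
clock: 13.65
tcp_pos: [0.4228, 0.2122, 0.0875]
orientation: [1.347, 1.113, -1.349]
contact_force: [0.8, 0.4, -0.2]
grip_width: 0.034
```

```bash
python3 - <<'E'
from tab import *
a=pin(-1,.2)
shift([[a[0],a[1],.088]])
g=grab_frame("scene"); save("m",cv2.resize(g["pixels"][180:290,200:310],None,fx=5,fy=5,interpolation=cv2.INTER_CUBIC))
E
```

```text
t 13.65 tcp [0.4228 0.2122 0.0875] F [ 0.8  0.4 -0.2] M [-0.01 -0.03  0.04] w 0.034 j [-1.24  0.47  0.8   2.19 -0.54  0.69 -0.25]
[[-0.0011, 0.9819, -0.1892], [-0.001, -0.1892, -0.9819], [-1.0, -0.0009, 0.0012]]
[np.float64(0.4227226610488398), np.float64(0.21228282643432886), 0.088] [-0.5 -0.1 -0.1]
```

View pics/m.png

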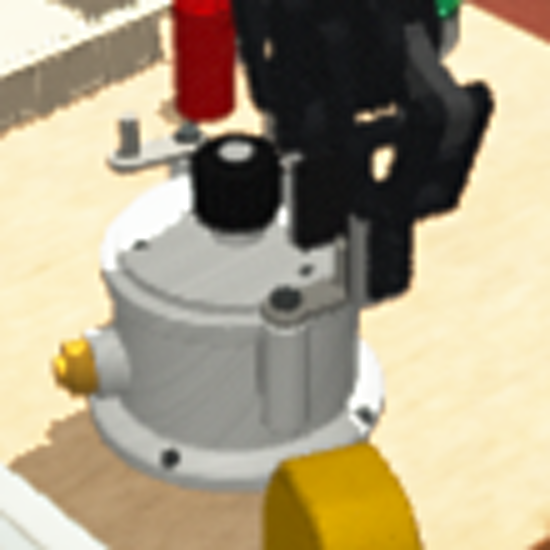

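Emit:
apply_moves:
  commands:
    - [4, 0, 0, 0, 0, 0, 0]
    - [4, 0, 0, 0, 0, 0, 0]
    - [4, 0, 0, 0, 0, 0, 0]
    - [4, 0, 0, 0, 0, 0, 0]

```text
clock: 14.1
tcp_pos: [0.4236, 0.2127, 0.0885]
orientation: [1.349, 1.113, -1.347]
contact_force: [0.7, 0.3, 3.7]
grip_width: 0.0057
```

```bash
python3 - <<'E'
from tab import *
p0=pin(-1,.2); o=r.get_obs()
qs=np.linspace(.2,1.55,10)
shift([[*(o["tcp_pos"][:2]+pin(-1,q)-p0),o["tcp_pos"][2]] for q in qs]); print(np.round(qs-.2,3))
E
```

```text
t 14.1 tcp [0.4236 0.2127 0.0885] F [0.7 0.3 3.7] M [-0.15 -0.04  0.03] w 0.0057 j [-1.24  0.47  0.81  2.19 -0.54  0.69 -0.25]
[[0.0008, 0.982, -0.189], [0.0005, -0.189, -0.982], [-1.0, 0.0007, -0.0007]]
[np.float64(0.4235698521484451), np.float64(0.212666792972642), np.float64(0.08849231938666069)] [-0.  0.  0.]
[np.float64(0.42714272160740185), np.float64(0.21225409205559306), np.float64(0.08849231938666069)] [ 0.   3.6 -0.3]
[np.float64(0.4307371448479733), np.float64(0.21237994826449577), np.float64(0.08849231938666069)] [ 0.   7.1 -1.1]
[np.float64(0.43427239887329283), np.float64(0.2130415351402282), np.float64(0.08849231938666069)] [ 0.  10.4 -2.4]
[np.float64(0.43766908949950734), np.float64(0.214223994867858), np.float64(0.08849231938666069)] [ 0.  13.6 -4.2]
[np.float64(0.4408509343779824), np.float64(0.21590077195113452), np.float64(0.08849231938666069)] [ 0.  16.4 -6.4]
[np.float64(0.44374647613239804), np.float64(0.21803420959168432), np.float64(0.08849231938666069)] [ 0.  18.8 -9.1]
[np.float64(0.44629068713736775), np.float64(0.2205763953795193), np.float64(0.08849231938666069)] [  0.   20.8 -12.1]
[np.float64(0.4484264298987135), np.float64(0.22347023730247198), np.float64(0.08849231938666069)] [  0.   22.4 -15.3]
[np.float64(0.45010574023840355), np.float64(0.226650745909706), np.float64(0.08849231938666069)] [  0.   23.4 -18.7]
[0.   0.15 0.3  0.45 0.6  0.75 0.9  1.05 1.2  1.35]
```

Emit:
apply_moves:
  commands:
    - [4, -1, 0, 0, 0, 0, 0]
    - [4, -1, 2.4, -0.1, -0.1, 0, 0]
    - [4, -1, 4.8, -0.5, -0.2, 0, 0]
    - [4, -1, 7.1, -1.1, -0.3, 0, 0]
    - [4, -1, 9.3, -1.9, -0.4, 0, 0]
    - [4, -1, 11.5, -2.9, -0.5, 0, 0]
    - [4, -1, 13.6, -4.2, -0.6, 0, 0]
    - [4, -1, 15.5, -5.6, -0.7, 0, 0]
    - [4, -1, 15.5, -5.6, -0.7, 0, 0]

```text
clock: 15.0
tcp_pos: [0.439, 0.2151, 0.0887]
orientation: [0.825, 1.409, -0.826]
contact_force: [1.4, 1.1, -5.2]
grip_width: 0.006
```

```bash
python3 - <<'E'
from tab import *
shift([])
g=grab_frame("scene"); save("n",cv2.resize(g["pixels"][180:290,200:310],None,fx=5,fy=5,interpolation=cv2.INTER_CUBIC))
E
```

```text
t 15.0 tcp [0.439  0.2151 0.0887] F [ 1.4  1.1 -5.2] M [ 0.24 -0.21 -0.04] w 0.006 j [-1.07  0.43  0.61  2.15 -0.4   0.67  0.32]
[[-0.0008, 0.8723, 0.489], [-0.0001, 0.489, -0.8723], [-1.0, -0.0008, -0.0003]]
```

View pics/n.png

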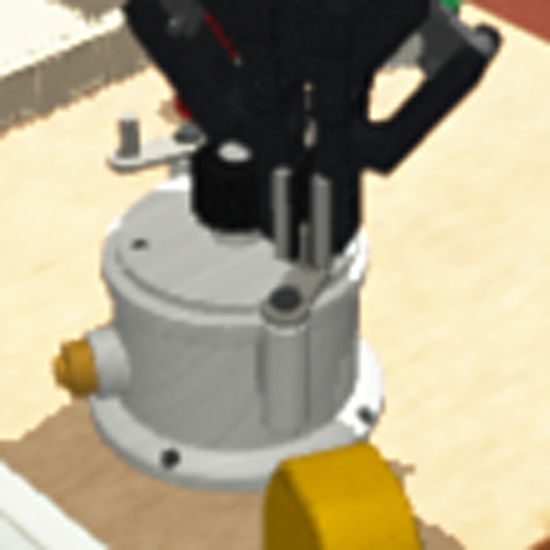

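Emit:
apply_moves:
  commands:
    - [4, 0, 2.4, -0.1, -0.1, 0, 0]
    - [4, 0, 4.8, -0.5, -0.2, 0, 0]
    - [4, 0, 7.1, -1.1, -0.3, 0, 0]
    - [4, 0, 9.3, -1.9, -0.4, 0, 0]
    - [4, 0, 11.5, -2.9, -0.5, 0, 0]
    - [4, 0, 13.6, -4.2, -0.6, 0, 0]
    - [4, 0, 15.1, -5.3, -0.68, 0, 0]
    - [4, 0, 15.1, -5.3, -0.68, 0, 0]
    - [4, 0, 15.1, -5.3, -0.68, 0, 0]

```text
clock: 15.95
tcp_pos: [0.4498, 0.2269, 0.0888]
orientation: [0.301, 1.55, -0.302]
contact_force: [1.7, 0.7, -6.6]
grip_width: 0.0055
```

```bash
python3 - <<'E'
from tab import *
print(pin(-1,1.57))
shift([])
g=grab_frame("scene"); save("o",cv2.resize(g["pixels"][180:290,200:310],None,fx=5,fy=5,interpolation=cv2.INTER_CUBIC))
E
```

```text
[0.44944582 0.22670873]
t 15.95 tcp [0.4498 0.2269 0.0888] F [ 1.7  0.7 -6.6] M [ 0.06 -0.33 -0.07] w 0.0055 j [-0.93  0.42  0.42  2.1  -0.27  0.67  0.86]
[[-0.0003, 0.3751, 0.927], [-0.0004, 0.927, -0.3751], [-1.0, -0.0005, -0.0001]]
```

View pics/o.png

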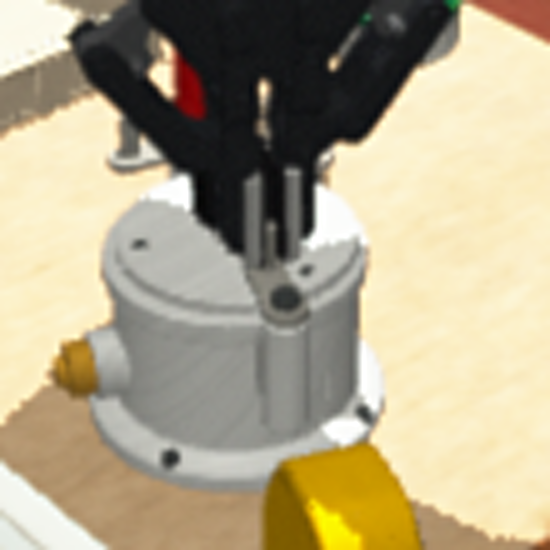

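Emit:
apply_moves:
  commands:
    - [24, 0, 0, 0, 0, 0, 0]
    - [24, 0, 0, 0, 0, 0, 0]
    - [24, 0, 0, 0, 0, 0, 0]
    - [24, -20, 0, 0, 0, 0, 0]
    - [24, -45, 0, 0, 0, 0, 0]
    - [34, -52, 3, 10, 0.12, 0, 0]
    - [34, -52, 7, 27, 0.26, 0, 0]
    - [34, -52, 11, 45, 0.4, 0, 0]
    - [34, -52, 15, 60, 0.54, 0, 0]
    - [34, -52, 19, 75, 0.68, 0, 0]
    - [34, -52, 22.7, 87, 0.82, 0, 0]
    - [34, -52, 22.7, 87, 0.96, 0, 0]
    - [34, -52, 22.7, 87, 1.1, 0, 0]
    - [34, -52, 22.7, 87, 1.24, 0, 0]
    - [34, -52, 22.7, 87, 1.37, 0, 0]
    - [34, -35, 22.7, 87, 1.37, 0, 0]
    - [34, -35, 22.7, 87, 1.37, 0, 0]
    - [34, -35, 22.7, 87, 1.37, 0, 0]

```text
clock: 17.8
tcp_pos: [0.5386, 0.2157, 0.1234]
orientation: [1.338, 1.12, -1.34]
contact_force: [-0.1, -0.3, -0.2]
grip_width: 0.0342
```

```bash
python3 - <<'E'
from tab import *
a=pin(1,.2)
shift([[*a,.0885]])
g=grab_frame("scene"); save("p",cv2.resize(g["pixels"][170:280,190:300],None,fx=5,fy=5,interpolation=cv2.INTER_CUBIC))
t0=cv2.cvtColor(cv2.imread("pics/a_scene.png"),cv2.COLOR_BGR2RGB)
f=grab_frame("top"); save("p2",cv2.resize(f["pixels"][170:290,170:290],None,fx=5,fy=5,interpolation=cv2.INTER_CUBIC))
E
```

```text
t 17.8 tcp [0.5386 0.2157 0.1234] F [-0.1 -0.3 -0.2] M [0.   0.01 0.02] w 0.0342 j [-1.06  0.56  0.78  1.92 -0.51  0.87 -0.19]
[[-0.0015, 0.9842, -0.177], [-0.0006, -0.177, -0.9842], [-1.0, -0.0013, 0.0009]]
[np.float64(0.5390773389511602), np.float64(0.21531717356567112), 0.0885] [34.9  0.6  0.3]
```

View pics/p.png

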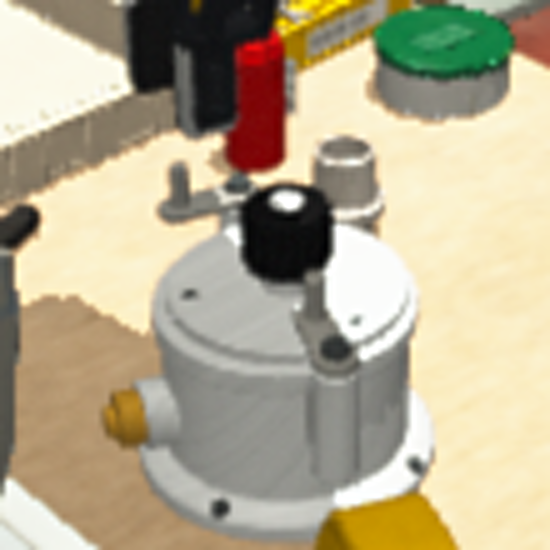

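View pics/p2.png

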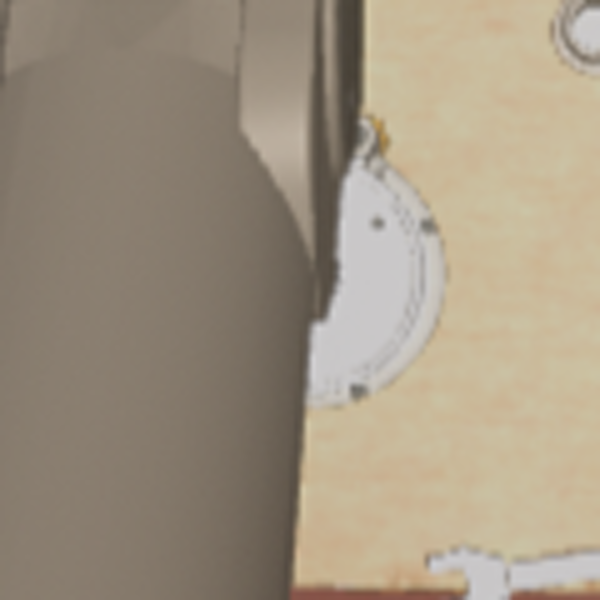

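Emit:
apply_moves:
  commands:
    - [34, 15, 0, 0, 0, 0, 0]
    - [34, 28, 0, 0, 0, 0, 0]
    - [34, 34, 0, 0, 0, 0, 0]
    - [34, 34, 0, 0, 0, 0, 0]

```text
clock: 18.3
tcp_pos: [0.5383, 0.2155, 0.0886]
orientation: [1.338, 1.119, -1.343]
contact_force: [1.0, -0.2, -0.5]
grip_width: 0.0341
```

```bash
python3 - <<'E'
from tab import *
shift([[*pin(1,.2),.0885]])
g=grab_frame("scene"); save("q",cv2.resize(g["pixels"][170:280,190:300],None,fx=5,fy=5,interpolation=cv2.INTER_CUBIC))
E
```

```text
t 18.3 tcp [0.5383 0.2155 0.0886] F [ 1.  -0.2 -0.5] M [-0.    0.02 -0.04] w 0.0341 j [-1.03  0.61  0.73  1.94 -0.56  0.81 -0.16]
[[-0.0023, 0.9838, -0.179], [-0.0013, -0.179, -0.9838], [-1.0, -0.002, 0.0017]]
[np.float64(0.5390773389511602), np.float64(0.21531717356567112), 0.0885] [0.1 0.8 0. ]
```

View pics/q.png

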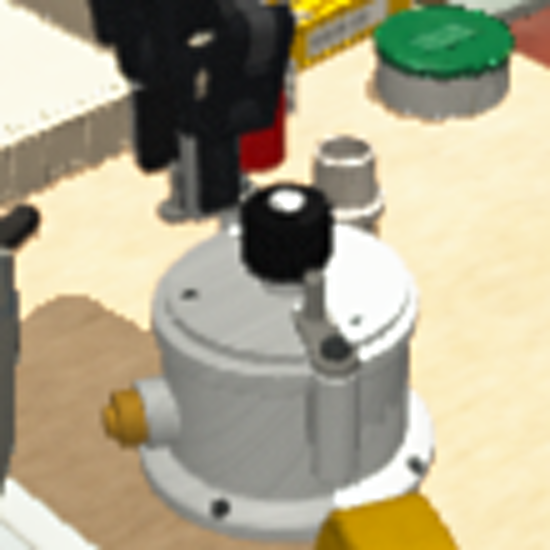

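Emit:
apply_moves:
  commands:
    - [4, 0, 0, 0, 0, 0, 0]
    - [4, 0, 0, 0, 0, 0, 0]
    - [4, 0, 0, 0, 0, 0, 0]
    - [4, 0, 0, 0, 0, 0, 0]
    - [4, -1, 0, 0, 0, 0, 0]
    - [4, -1, -2.4, 0.1, -0.1, 0, 0]
    - [4, -1, -4.8, 0.5, -0.2, 0, 0]
    - [4, -1, -7.1, 1.1, -0.3, 0, 0]
    - [4, -1, -7.1, 1.1, -0.3, 0, 0]

```text
clock: 19.25
tcp_pos: [0.5321, 0.2161, 0.0908]
orientation: [1.12, 1.264, -1.119]
contact_force: [4.3, 0.2, -8.1]
grip_width: 0.0054
```

Emit:
apply_moves:
  commands:
    - [4, 0, -2.4, 0.1, -0.1, 0, 0]
    - [4, 0, -4.8, 0.5, -0.2, 0, 0]
    - [4, 0, -7.1, 1.1, -0.3, 0, 0]
    - [4, 0, -9.3, 1.9, -0.4, 0, 0]
    - [4, 0, -11.5, 2.9, -0.5, 0, 0]
    - [4, 0, -13.6, 4.2, -0.6, 0, 0]
    - [4, 0, -15.5, 5.6, -0.7, 0, 0]
    - [4, 0, -17.2, 7.3, -0.8, 0, 0]
    - [4, 0, -18.8, 9.1, -0.9, 0, 0]
    - [4, 0, -20.2, 11, -1.0, 0, 0]
    - [4, 0, -21.1, 12.5, -1.07, 0, 0]
    - [4, 0, -21.1, 12.5, -1.07, 0, 0]
    - [4, 0, -21.1, 12.5, -1.07, 0, 0]

```text
clock: 20.55
tcp_pos: [0.5142, 0.2018, 0.0909]
orientation: [0.302, 1.547, -0.3]
contact_force: [8.4, 3.0, -13.2]
grip_width: 0.0058
```

```bash
python3 - <<'E'
from tab import *
shift([[*pin(1,1.57),.0885]])
g=grab_frame("scene"); save("s",cv2.resize(g["pixels"][170:280,190:300],None,fx=5,fy=5,interpolation=cv2.INTER_CUBIC))
E
```

```text
t 20.55 tcp [0.5142 0.2018 0.0909] F [  8.4   3.  -13.2] M [ 0.69 -1.87  0.03] w 0.0058 j [-0.79  0.48  0.38  1.99 -0.26  0.72  0.94]
[[0.0033, 0.3743, 0.9273], [0.0009, 0.9273, -0.3743], [-1.0, 0.002, 0.0027]]
[np.float64(0.5123541811739317), np.float64(0.2008912677076618), 0.0885] [ 2.4 -1.6 -1.4]
```

View pics/s.png

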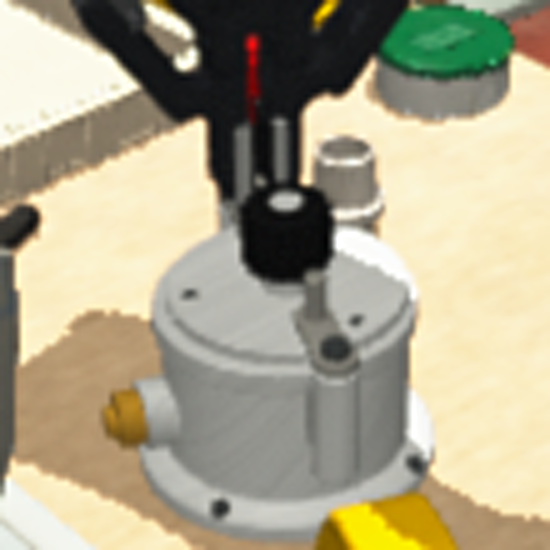

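Emit:
apply_moves:
  commands:
    - [4, 1, 0, 0, 0, 0, 0]
    - [24, 1, 0, 0, 0, 0, 0]
    - [24, 1, 0, 0, 0, 0, 0]
    - [24, 1, 0, 0, 0, 0, 0]
    - [24, -20, 0, 0, 0, 0, 0]
    - [24, -50, 0, 0, 0, 0, 0]
    - [24, -90, -40, 0, 0, 0, 0]
    - [24, -120, -90, 0, 0, 0, 0]
    - [24, -120, -140, 0, 0, 0, 0]
    - [24, -120, -190, 0, 0, 0, 0]
    - [24, -120, -220, 0, 0, 0, 0]
    - [24, -120, -220, 0, 0, 0, 0]
    - [24, -120, -220, 0, 0, 0, 0]

```text
clock: 21.9
tcp_pos: [0.4304, -0.0036, 0.2113]
orientation: [0.302, 1.55, -0.3]
contact_force: [0.2, 0.8, -0.5]
grip_width: 0.0237
```

```bash
python3 - <<'E'
from fit import *
shift([])
f=grab_frame("top"); a=cv2.resize(f["pixels"][180:270,185:275],None,fx=4.4,fy=4.4,interpolation=cv2.INTER_CUBIC)
g=grab_frame("scene"); b=cv2.resize(g["pixels"][180:270,205:295],None,fx=4.4,fy=4.4,interpolation=cv2.INTER_CUBIC)
save("u",np.hstack([a,b])); save("u2",f["pixels"]); save("u3",g["pixels"])
A=np.linspace(0,2*np.pi,120,endpoint=False)
fit(f,f["pixels"],[(.0445,.076,A)],[.4807,.2132],"lid top")
fit(f,f["pixels"],[(.049,.07,A)],[.4807,.2132],"rim top")
E
```

```text
t 21.9 tcp [ 0.4304 -0.0036  0.2113] F [ 0.2  0.8 -0.5] M [ 0.03 -0.03  0.04] w 0.0237 j [-0.66  0.08  0.56  2.16 -0.06  0.91  1.12]
[[0.0001, 0.3742, 0.9273], [0.0012, 0.9273, -0.3742], [-1.0, 0.0011, -0.0004]]
lid top best [(np.float64(37.7), np.float64(3.5), np.float64(0.5)), (np.float64(37.7), np.float64(3.5), np.float64(1.0)), (np.float64(37.4), np.float64(3.0), np.float64(1.0))] mean [484.1 214. ]
rim top best [(np.float64(49.9), np.float64(-1.0), np.float64(-0.5)), (np.float64(49.9), np.float64(-0.5), np.float64(-0.5)), (np.float64(49.5), np.float64(-1.0), np.float64(0.0))] mean [480.1 212.6]
```

View pics/u.png

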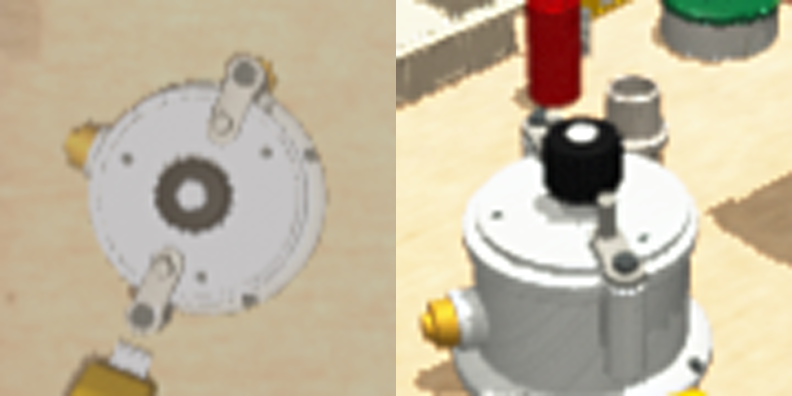

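View pics/u2.png

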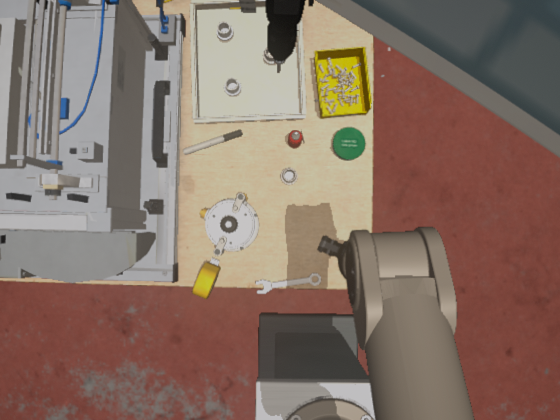

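```bash
python3 - <<'E'
from h import *
f=grab_frame("top"); P=lambda x,y,z:at_z(f,(185+x/4.4-.4,180+y/4.4-.4),z)[:2]
print("knob",P(193,195,.11))
a,b=P(243,73,.083),P(143,315,.083);ax=a-b;c=(a+b)/2;print("pot",c)
for pv,pn,s in((a,P(222,122,.1),-1),(b,P(167,265,.1),1)):
    d=pn-pv; e=s*ax; print("off full-in rad",np.arctan2(e[0]*d[1]-e[1]*d[0],e@d).round(3))
print(r.hand_in())
E
```

```text
knob [0.48075644 0.21189534]
pot [0.48150044 0.21438612]
off full-in rad 0.051
off full-in rad -0.112
the job is handed in; nothing more can be done
None
```

The lid is seated on the pot and both locking tabs are swung fully in. I handed the job in at about 22 s, well under the 72 s limit; hand-in reports no verdict.

- **Lid:** I gripped it by the knob, carried it to the mouth and turned it clockwise under light pressure. The force fell off at the point where I had predicted the notches from the pictures. It then went down about 6 mm to a firm stop, flush on the rim in the picture.
- **Tabs:** I gripped each pin and led it round its arc over the flange. In the last top picture they lie within about 0.05 rad (back) and 0.11 rad (front) of fully in, against the 0.27 rad allowed.
- **Surroundings:** No bystander looks moved in the last top picture; I compared by eye only. The gripper was clear of everything, and the highest force I read between moves was about 19 N.

**Check that disagreed:** An edge fit of the lid flange in the last top picture put the lid about 3.4 mm from the earlier pot centre. I discounted it because the flange and rim are nearly the same colour. The knob sits about 2.6 mm from the midpoint of the tab pivots, which is within picture error and under the 4 mm limit. With only 1.5 mm of play around the lid's spigot, an offset that large is unlikely.

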